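# Pack microscope objectives into the transport carrier and lock it

## Robot

A 7-joint arm with a two-finger parallel gripper is mounted at the origin on the work surface. World frame = base frame: x ahead of the robot, y to its left, z up, the work surface at z = 0. Lengths are in m, angles in degrees, forces in N, time in s.
With the tool pointing down it reaches from about 0.4 to 0.85 m from the base axis. Payload 4.5 kg.
Tool frame: the origin (TCP) lies at the centre of the arm's flange, where the gripper is bolted on; the fingertips stand 166 mm ahead of it and the grasp point (between the pads) lies 147 mm ahead of it; z points along the fingers, y is the line along which they close (so a half turn about z gives the same grasp; the last joint's range is limited). The gripper opens to 88 mm and grips with 3 to 60 N. Pads are 18 mm wide; open, the fingers measure 123 mm over their backs; the gripper's body (75 mm by 187 mm) begins 45 mm behind the grasp point.
Start: joints at [69.087, 39.483, -11.15, 89.685, 9.013, 51.709, -12.324], TCP at [0.243, -0.576, 0.405] pointing down, gripper open.
Joint ranges: [-172.22, 172.22], [-26.19, 119.32], [-84.43, 86.54], [7.71, 146.69], [-57.33, 237.33], [2.42, 119.75], [-152.13, 152.13]. Speed limits (degrees/s): [147.25, 147.25, 180, 180, 180, 180, 180].

## Interface

Orientations are given as [roll, pitch, yaw] about the fixed x, y, z axes, in that order (R = Rz(yaw) Ry(pitch) Rx(roll)).
In Python, from station import manip, imaging, boxes_of, cut_out gives the robot as it stands.
- The arm moves only by the tool drive_tool, never from a script. Its argument "deltas" is text: rows parted by semicolons, each of 7 numbers parted by spaces: the shift along the tool's x, y, z in mm, then the turn, a rotation vector about the tool's x, y, z in rad, then the closure, from -1 (fully open) to 1 (shut), so that 0 is half open. A call has 1 to 10 rows; each row is the pose to reach, as a shift and turn from the pose commanded when the call began, along the tool's axes at that moment; what a row does not reach only later rows make up. A row lasts 1/12 s, in which the tool goes at most 41.7 mm and 7.16 degrees, less where a joint would pass 70% of its speed; a pose out of reach is approached as far as the arm can. A call with a gripper value outside its range is refused whole. The fingers move at their own pace and stop on an object; "grip_force" is the grip in N (left out, the last holds). Time passes only in rows, so rows that repeat a pose let the fingers close. It gives the time, the measured TCP pose, the force, the opening and the grip force at its end, in the units of the state.
- manip.state(): the state, without advancing time (a new reading comes with each control period).
- imaging.read_camera(name): name is "side" or "top"; returns a dict with "image" (480x640x3 uint8, blue, green, red), "range_z" (480x640 float32, m along the optical axis (not along the pixel's ray), 0 where there is no reading), "K" (3x3 intrinsics, pixels), "world_to_cam" (4x4, takes a point from world to camera coordinates). Camera axes: x right, y up, looking along -z (the intrinsics and any distortion apply to the point x, -y, -z); pixel columns grow to the right and rows downward; lengths in m; the calibration is good to about 2 mm. A picture is of the moment at which its call begins.
- manip.sign_off(): hands the job in; it is judged then, once.
Trained networks look in a picture, given as the dict that the camera call returned (one of the last four; its "shot" number tells which), for a name from the list of things; names that differ only in an ending like _2 or _b are one class to them, and where a whole thing is asked for, a point or a joint stands for the part that bears it (a point fixed in the world has none). Each returns a list of dicts, best first, with "score" (0 to 1); they miss things now and then, are a little off and sometimes report something else, mostly with a low value. They report only what shows in the picture. A call takes as long as a camera call.
- boxes_of(picture, thing): "position" ([column, row] as shares, 0 to 1, of the picture: columns of its width, rows of its height, amid what is visible of it).
- cut_out(picture, thing): "mask" (480x640 bool, what is visible of it) and "position" ([column, row] as shares, 0 to 1, of the picture: columns of its width, rows of its height, amid what is visible of it).
The state is a dict: "time": time; "joint_positions": joint angles; "joint_velocities": joint speeds; "effort": joint torques, N m; "ee_pos": TCP position; "orientation": TCP orientation; "force": force on the tool from outside, world axes, zero at the start; "moment": the same for the moment, N m; "finger_gap": finger opening in m; "grip_force": force on a finger pad.
Only numpy, scipy, OpenCV 4.12 (cv2) and the standard library are available. Lean on these libraries where they do the work, as an engineer would, in place of code of your own. Each camera call takes 0.05 s, during which the arm holds its last target. There are 200 camera calls.

## Task

Pack the microscope objectives for transport: slide every objective on the bench, barrel down, fully home into a bore of its own width in the carrier, narrow ones in narrow bores and wide ones in wide bores. Only when all of them are in, turn the cam until its high point bears squarely on the sprung follower, and leave it there. Leave the other things on the bench where they are.

Things in the scene. Friction and masses are not known exactly. Their poses are not given: they have to be found in the camera images.
- narrow_objective1: Narrow microscope objective. Stands upright, loose, round about its z axis; origin at the centre of its underside. From below: steel barrel 34 mm in diameter, 24 mm long, heavy, foot edge chamfered; black stop collar 42 mm in diameter, 24 to 30 mm up; steel grip neck 24 mm in diameter, 30 to 50 mm up (top). About 160 g. May be absent in a given start.
- narrow_objective2: Narrow microscope objective. Stands upright, loose, round about its z axis; origin at the centre of its underside. From below: steel barrel 34 mm in diameter, 24 mm long, heavy, foot edge chamfered; black stop collar 42 mm in diameter, 24 to 30 mm up; steel grip neck 24 mm in diameter, 30 to 50 mm up (top). About 160 g. May be absent in a given start.
- narrow_objective3: Narrow microscope objective. Stands upright, loose, round about its z axis; origin at the centre of its underside. From below: steel barrel 34 mm in diameter, 24 mm long, heavy, foot edge chamfered; black stop collar 42 mm in diameter, 24 to 30 mm up; steel grip neck 24 mm in diameter, 30 to 50 mm up (top). About 160 g. May be absent in a given start.
- wide_objective1: Wide microscope objective. Stands upright, loose, round about its z axis; origin at the centre of its underside. From below: steel barrel 44 mm in diameter, 24 mm long, heavy, foot edge chamfered; black stop collar 52 mm in diameter, 24 to 30 mm up; steel grip neck 34 mm in diameter, 30 to 50 mm up (top). About 260 g. May be absent in a given start.
- wide_objective2: Wide microscope objective. Stands upright, loose, round about its z axis; origin at the centre of its underside. From below: steel barrel 44 mm in diameter, 24 mm long, heavy, foot edge chamfered; black stop collar 52 mm in diameter, 24 to 30 mm up; steel grip neck 34 mm in diameter, 30 to 50 mm up (top). About 260 g. May be absent in a given start.
- wide_objective3: Wide microscope objective. Stands upright, loose, round about its z axis; origin at the centre of its underside. From below: steel barrel 44 mm in diameter, 24 mm long, heavy, foot edge chamfered; black stop collar 52 mm in diameter, 24 to 30 mm up; steel grip neck 34 mm in diameter, 30 to 50 mm up (top). About 260 g. May be absent in a given start.
- carrier: Carrier screwed to the bench: base plate 180 (x) by 350 (y) by 8 mm, origin under its centre, z up. On it a grey block 170 by 208 mm centred at y = 70 mm, top 48 mm above the bench, with six upright bores 28 mm deep, 66 mm apart along y: row of three narrow at x = -42 mm, row of three wide at x = 42 mm. At x = 0, y = -115 mm the locking cam; between cam and block the sprung brass follower.
- narrow_home1 (a point): On the axis of narrow bore 1 of the carrier (35.6 mm wide), 24 mm below its mouth and 24 mm above the bench: where the origin of a narrow objective lies when it is fully home, its collar resting on the block. z up; x, y as the carrier's.
- narrow_home2 (a point): On the axis of narrow bore 2 of the carrier (35.6 mm wide), 24 mm below its mouth and 24 mm above the bench: where the origin of a narrow objective lies when it is fully home, its collar resting on the block. z up; x, y as the carrier's.
- narrow_home3 (a point): On the axis of narrow bore 3 of the carrier (35.6 mm wide), 24 mm below its mouth and 24 mm above the bench: where the origin of a narrow objective lies when it is fully home, its collar resting on the block. z up; x, y as the carrier's.
- wide_home1 (a point): On the axis of wide bore 1 of the carrier (45.6 mm wide), 24 mm below its mouth and 24 mm above the bench: where the origin of a wide objective lies when it is fully home, its collar resting on the block. z up; x, y as the carrier's.
- wide_home2 (a point): On the axis of wide bore 2 of the carrier (45.6 mm wide), 24 mm below its mouth and 24 mm above the bench: where the origin of a wide objective lies when it is fully home, its collar resting on the block. z up; x, y as the carrier's.
- wide_home3 (a point): On the axis of wide bore 3 of the carrier (45.6 mm wide), 24 mm below its mouth and 24 mm above the bench: where the origin of a wide objective lies when it is fully home, its collar resting on the block. z up; x, y as the carrier's.
- cam (a joint): Angle (rad) of the locking cam, an off-centre steel disc (radius 22 mm, 10 mm off its upright axis), counter-clockwise from above positive, stops at -2.7 and 0.9. At 0 its high point, marked by a white dot on that end of the bar grip, faces the follower (carrier +y) squarely. At angle q the high point lies along the carrier's y axis turned by q. It stays where left (friction 0.12 N m).
- cam_grip (a point): Point on the cam's axis, 52 mm above the bench, in the black bar grip by which the cam is turned: bar 12 mm thick, 56 mm long, centred on the axis, 36 to 62 mm above the bench. Turns with the cam; its y axis lies along the bar towards the high point, z up.
- follower (a joint): Travel (m) of the sprung follower from its rest, towards the block. 0 while the cam does not touch it; the cam begins to touch within about 0.9 rad of 0 and pushes it 4 mm at its high point (spring about 9 N there). Stop at 6 mm.
- oil_bottle: Bystander: small amber bottle, 34 mm wide, 62 mm tall, at the far side; origin under its centre.
- dish: Bystander: clear round dish, 70 mm wide, 18 mm tall, near the robot; origin under its centre.
- tape: Bystander: roll of tape lying flat, 80 mm wide, 20 mm tall, near right; origin under its centre.

How it is judged (in metres and radians):
On the way, in this order (a step that is already met when the one before it is completed fails the run):
1. every objective present is fully home in a bore of its own width ((distance between narrow_objective1 and narrow_home1 below 0.004 m or distance between narrow_objective1 and narrow_home2 below 0.004 m or distance between narrow_objective1 and narrow_home3 below 0.004 m) and (distance between narrow_objective2 and narrow_home1 below 0.004 m or distance between narrow_objective2 and narrow_home2 below 0.004 m or distance between narrow_objective2 and narrow_home3 below 0.004 m) and (distance between narrow_objective3 and narrow_home1 below 0.004 m or distance between narrow_objective3 and narrow_home2 below 0.004 m or distance between narrow_objective3 and narrow_home3 below 0.004 m) and (distance between wide_objective1 and wide_home1 below 0.004 m or distance between wide_objective1 and wide_home2 below 0.004 m or distance between wide_objective1 and wide_home3 below 0.004 m) and (distance between wide_objective2 and wide_home1 below 0.004 m or distance between wide_objective2 and wide_home2 below 0.004 m or distance between wide_objective2 and wide_home3 below 0.004 m) and (distance between wide_objective3 and wide_home1 below 0.004 m or distance between wide_objective3 and wide_home2 below 0.004 m or distance between wide_objective3 and wide_home3 below 0.004 m)), for 0.2 s.
2. the cam's high point bears on the follower (value of joint cam between -0.35 and 0.35 rad and value of joint follower above 0.0025 m), for 0.2 s.
At the end, for the whole second after the job is handed in: Every objective present is fully home in a bore of its own width (origin within 4 mm of the bore's home point) and the cam stands within 0.35 rad of its high point, pushing the follower more than 2.5 mm (all of step 1 and all of step 2); the robot touches nothing.
It fails at once if the small amber bottle was pushed more than 4 cm or tipped over (distance of oil_bottle from where it was at the start of the episode above 0.04 m or angle between oil_bottle's own z axis and vertical above 0.5 rad).
It fails at once if the clear dish was pushed more than 4 cm or tipped over (distance of dish from where it was at the start of the episode above 0.04 m or angle between dish's own z axis and vertical above 0.5 rad).
It fails at once if the roll of tape was pushed more than 4 cm or tipped over (distance of tape from where it was at the start of the episode above 0.04 m or angle between tape's own z axis and vertical above 0.5 rad).
Of narrow_objective1, narrow_objective2, narrow_objective3, wide_objective1, wide_objective2, wide_objective3 only 4 to 6 are there at a start; the rules pass over those that are not, and their reading is None.
At some moment in a run one of wide_objective1, wide_objective2, wide_objective3 may be knocked a few centimetres aside while the robot is not near it.
It also fails if it takes over 208 s, if anything falls off the work surface, if the arm or the gripper's body presses on something with over 40 N, if the wrist force passes 120 N, or if a joint passes its speed limit or range.

## Working session

There is one attempt and no reset: what is moved stays moved. The work goes in short steps, Python scripts to look and compute and a tool call to move; the robot and the scene stay as the last step left them, time stands still between calls to the robot, and variables do not carry over. Pictures are saved under pics/ and viewed, at most 14 in all, crops included, and the job is handed in when it is done.

Besides the shell and the picture viewer there is one more tool, called after "Request:" as name(argument=value, ...) on one line, values as JSON. drive_tool: Moves the arm, as the interface text tells. Its arguments: {"type":"object","properties":{"deltas":{"type":"string"},"grip_force":{"type":"number"}},"required":["deltas"]}

```bash
mkdir -p pics; ls; cat > h.py <<'E'
import numpy as np, cv2
from station import manip, imaging, boxes_of, cut_out
def cloud(p):
    z=p["range_z"].astype(float); K=p["K"]; v,u=np.mgrid[0:480,0:640]
    c=np.stack([(u-K[0,2])/K[0,0]*z,-(v-K[1,2])/K[1,1]*z,-z,np.ones_like(z)],-1)
    w=c@np.linalg.inv(p["world_to_cam"]).T
    w=w[...,:3]; w[z<=0]=np.nan
    return w
E
python3 - <<'E'
from h import *
s=manip.state(); print({k:np.round(v,3) for k,v in s.items()})
for n in ["top","side"]:
    p=imaging.read_camera(n); cv2.imwrite(f"pics/{n}0.png",p["image"]); np.savez(f"{n}0.npz",c=cloud(p),im=p["image"])
    print(n,np.round(p["K"],1).tolist(),np.round(np.linalg.inv(p["world_to_cam"]),3).tolist(), [k for k in p])
    w=cloud(p)
    for t in ["narrow_objective1","wide_objective1","carrier","cam_grip","oil_bottle","dish","tape"]:
        for d in cut_out(p,t)[:8]:
            m=d["mask"]; q=w[m]; q=q[~np.isnan(q[:,0])]
            print(t,round(d["score"],2),np.round(np.array(d["position"])*[640,480]),m.sum(),np.round(np.median(q,0),3) if len(q) else None, np.round(np.percentile(q,97,axis=0),3) if len(q) else None)
E
```

```text
pics
{'time': np.float64(0.0), 'joint_positions': array([ 69.086,  39.534, -11.143,  89.744,   9.013,  51.71 , -12.325]), 'joint_velocities': array([-0.089,  0.019,  0.009,  0.044, -0.104,  0.149, -0.035]), 'effort': array([-1.0000e-03, -5.2756e+01, -1.2670e+00, -1.5343e+01, -5.3000e-02,
        7.0000e-03,  0.0000e+00]), 'ee_pos': array([ 0.243, -0.576,  0.404]), 'orientation': array([-1.79894e+02,  9.00000e-03,  2.28540e+01]), 'force': array([ 0.687,  0.257, -0.464]), 'moment': array([-0.014, -0.017, -0.079]), 'grip_force': np.float64(0.0), 'finger_gap': np.float64(0.088)}
top [[433.3, 0.0, 328.3], [0.0, 433.3, 237.8], [0.0, 0.0, 1.0]] [[-0.007, 0.999, -0.042, 0.529], [-1.0, -0.008, -0.005, -0.041], [-0.006, 0.042, 0.999, 0.927], [0.0, 0.0, 0.0, 1.0]] ['image', 'range_z', 'K', 'world_to_cam', 'shot']
narrow_objective1 0.91 [151. 295.] 335 [0.455 0.331 0.031] [0.47  0.35  0.052]
narrow_objective1 0.64 [449. 233.] 447 [ 0.576 -0.282  0.044] [ 0.598 -0.267  0.063]
narrow_objective1 0.53 [142. 223.] 345 [0.597 0.344 0.031] [0.616 0.362 0.052]
wide_objective1 0.91 [251. 232.] 498 [0.581
[... 1134 characters left out ...]
311.] 710 [0.575 0.137 0.03 ] [0.601 0.149 0.051]
wide_objective1 0.57 [344. 327.] 694 [0.434 0.131 0.031] [0.457 0.143 0.051]
carrier 0.61 [324. 241.] 8161 [ 0.537 -0.102  0.044] [0.63  0.009 0.05 ]
cam_grip 0.82 [333. 192.] 368 [ 0.569 -0.279  0.044] [ 0.593 -0.264  0.062]
cam_grip 0.42 [295. 430.] 721 [0.447 0.347 0.03 ] [0.468 0.358 0.051]
oil_bottle 0.58 [185. 300.] 445 [0.745 0.135 0.033] [0.762 0.145 0.061]
oil_bottle 0.18 [204. 413.] 685 [0.591 0.36  0.03 ] [0.612 0.371 0.051]
dish 0.89 [394. 292.] 733 [ 0.361 -0.017  0.009] [0.391 0.02  0.018]
dish 0.29 [328. 240.] 8026 [ 0.537 -0.101  0.044] [0.629 0.009 0.05 ]
tape 0.69 [422. 182.] 478 [ 0.372 -0.43   0.015] [ 0.405 -0.403  0.021]
```

View pics/top0.png

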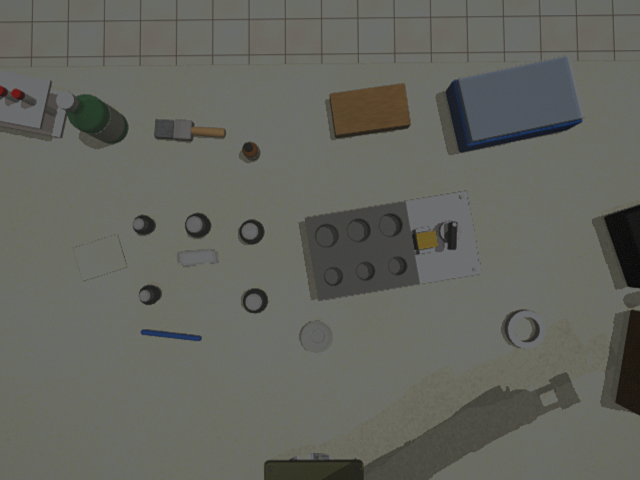

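View pics/side0.png

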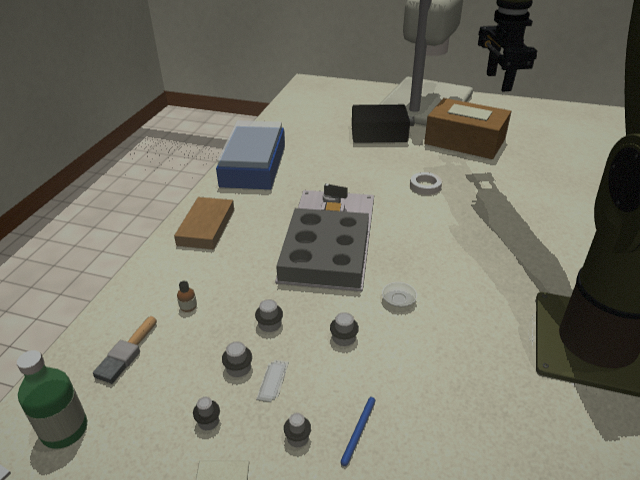

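The top view shows 2 narrow objectives at about (142,223) and (151,295), and 3 wide ones at about (199,224), (251,232) and (254,300). The carrier spans (305–480, 190–300), with its wide row on the far side and the cam bar at (452,235). Next I'll measure neck centres, bore centres and the cam.

```bash
cat >> h.py <<'E'
def necks(w,guess,r=0.03,z0=0.044,z1=0.058):
    out=[]
    for g in guess:
        m=(np.hypot(w[...,0]-g[0],w[...,1]-g[1])<r)&(w[...,2]>z0)&(w[...,2]<z1)
        q=w[m][:,:2].astype(np.float32)
        if len(q)<8: out.append(None); continue
        c,rad=cv2.minEnclosingCircle(q); (a,b),s,_=cv2.minAreaRect(q)
        out.append((np.round(c,4),round(rad,4),np.round([a,b],4),np.round(q.mean(0),4),len(q),np.round(np.median(w[m][:,2]),4)))
    return out
E
cat > bores.py <<'E'
from h import *
from scipy.optimize import minimize
def bores(w,verbose=1):
    # block top pixels; holes found as pixels below the top within the block
    reg=(w[...,0]>.42)&(w[...,0]<.67)&(w[...,1]<.03)&(w[...,1]>-.32)
    top=reg&(np.abs(w[...,2]-.048)<.005)&(w[...,1]>-.24)
    P=w[top][:,:2]
    # score model: mouth circles contain no top points, block outline contains all
    loc=np.array([[sx*42,70+66*k] for sx in(-1,1) for k in(-1,0,1)])/1000
    R=np.array([17.8]*3+[22.8]*3)/1000
    def cost(v):
        c,s=np.cos(v[2]),np.sin(v[2]); d=P-v[:2]; L=np.stack([d[:,0]*c+d[:,1]*s,-d[:,0]*s+d[:,1]*c],1)
        e=0
        for l,r in zip(loc,R):
            h=np.hypot(*(L-l).T); e+=(np.clip(r-h,0,.01)).sum()
        e+=np.clip(np.abs(L[:,0])-.085,0,.01).sum()+np.clip(np.abs(L[:,1]-.07)-.104,0,.01).sum()
        return e
    best=None
    for y0 in np.radians([0,5,8,-5]):
        m=P.mean(0); v0=[m[0]+.07*np.sin(y0),m[1]-.07*np.cos(y0),y0]
        r=minimize(cost,v0,method="Nelder-Mead",options=dict(initial_simplex=np.array([v0,np.add(v0,[.01,0,0]),np.add(v0,[0,.01,0]),np.add(v0,[0,0,.08])]),xatol=1e-5,fatol=1e-6,maxiter=2000))
        if best is None or r.fun<best.fun: best=r
    v=best.x; c,s=np.cos(v[2]),np.sin(v[2]); T=np.array([[c,-s],[s,c]])
    return v,best.fun,len(P),v[:2]+loc@T.T,v[:2]+T@[0,-.115], np.median(w[top][:,2])
if __name__=="__main__":
    G=[(.597,.344),(.455,.331),(.59,.235),(.581,.12),(.445,.115)]
    for n in("top","side"):
        w=np.load(n+"0.npz")["c"]
        print(n); [print(x) for x in necks(w,G)]
        v,f,N,b,cam,z=bores(w); print(np.round(v,4),np.degrees(v[2]).round(2),f,N,z); print(b.round(4).tolist(),cam.round(4))
        m=(np.hypot(*(w[...,:2]-cam).transpose(2,0,1))<.04)&(w[...,2]>.055)&(w[...,2]<.07); q=w[m][:,:2]
        (ctr,s,a)=cv2.minAreaRect(q.astype(np.float32)); print("bar",np.round(ctr,4),np.round(s,4),a,cv2.boxPoints((ctr,s,a)).round(4).tolist())
    w=np.load("top0.npz")["c"]; print("eraser z",np.nanmax(w[245:270,180:215,2]))
E
python3 bores.py
python3 -c "
import cv2;a=cv2.imread('pics/top0.png')[185:305,300:490];cv2.imwrite('pics/c.png',cv2.resize(a,None,fx=4,fy=4,interpolation=2))"
```

```text
top
(array([0.599 , 0.3501]), 0.0124, array([0.5986, 0.3497]), array([0.5987, 0.3497], dtype=float32), 118, np.float64(0.0494))
(array([0.4531, 0.336 ]), 0.0121, array([0.4533, 0.3361]), array([0.4532, 0.3354], dtype=float32), 115, np.float64(0.0495))
(array([0.5969, 0.2361]), 0.0171, array([0.5964, 0.2358]), array([0.5968, 0.236 ], dtype=float32), 221, np.float64(0.05))
(array([0.5822, 0.1232]), 0.0169, array([0.5824, 0.123 ]), array([0.582 , 0.1227], dtype=float32), 218, np.float64(0.05))
(array([0.4397, 0.1159]), 0.0171, array([0.4393, 0.1158]), array([0.4398, 0.1156], dtype=float32), 221, np.float64(0.0498))
[ 0.552  -0.1732  0.1574] 9.02 0.20609442289543747 6746 0.047571243249039885
[[0.5099, -0.1758], [0.4996, -0.1106], [0.4892, -0.0454], [0.5929, -0.1626], [0.5826, -0.0974], [0.5722, -0.0323]] [ 0.5701 -0.2867]
bar [ 0.5706 -0.2857] [0.0127 0.0542] 89.0831298828125 [[0.54339998960495, -0.29159998893737793], [0.597599983215332, -0.29249998927116394], [0.5978000164031982, -0.2797999978065491], [0.5436000227928162, -0.27889999747276306]]
side
(array([0.5963, 0.3523]), 0.0131, arr
[... 346 characters left out ...]
809, 0.1258]), 0.0187, array([0.5794, 0.1268]), array([0.5789, 0.1276], dtype=float32), 207, np.float64(0.049))
(array([0.4372, 0.1183]), 0.0182, array([0.437 , 0.1187]), array([0.4365, 0.1204], dtype=float32), 229, np.float64(0.049))
[ 0.5487 -0.1697  0.1554] 8.9 0.1492484679670401 3937 0.04665089681180845
[[0.5066, -0.1723], [0.4964, -0.1071], [0.4861, -0.0419], [0.5896, -0.1593], [0.5793, -0.0941], [0.5691, -0.0289]] [ 0.5665 -0.2834]
bar [ 0.5659 -0.2842] [0.0173 0.0546] 87.7150650024414 [[0.5382999777793884, -0.29179999232292175], [0.5928999781608582, -0.2939999997615814], [0.5935999751091003, -0.2766999900341034], [0.5389999747276306, -0.2745000123977661]]
eraser z 0.007068158940893299
```

View pics/c.png

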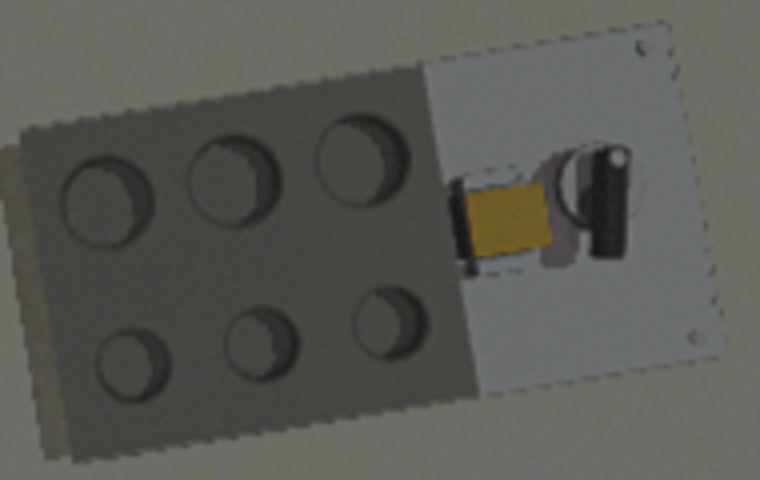

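The white dot is on the +x end of the bar at crop (618,158), so the cam is at about -1.74 rad and needs roughly +100°. All six bores are empty. The carrier yaw is 9°.

Now I'll move toward the first narrow objective, turning the yaw to 90° so that tool x = world y and tool y = world x.

Request:
drive_tool(deltas="275 -286 0 0 0 -1.172 -1;275 -286 0 0 0 -1.172 -1;275 -286 0 0 0 -1.172 -1;275 -286 0 0 0 -1.172 -1;275 -286 0 0 0 -1.172 -1;275 -286 0 0 0 -1.172 -1;275 -286 0 0 0 -1.172 -1;275 -286 0 0 0 -1.172 -1;275 -286 0 0 0 -1.172 -1;275 -286 0 0 0 -1.172 -1", grip_force=10)

```text
time: 1.63
ee_pos: [0.3865, -0.2012, 0.4053]
orientation: [179.9, -0.1, 90.7]
force: [-0.4, 0.2, -0.2]
finger_gap: 0.0881
grip_force: 0.0
```

Request:
drive_tool(deltas="390 140 0 0 0 0 -1;390 140 0 0 0 0 -1;390 140 0 0 0 0 -1;390 140 0 0 0 0 -1;390 140 0 0 0 0 -1;390 140 0 0 0 0 -1;390 140 0 0 0 0 -1;390 140 0 0 0 0 -1;390 140 0 0 0 0 -1;390 140 0 0 0 0 -1")

```text
time: 2.47
ee_pos: [0.5255, 0.1869, 0.4049]
orientation: [180.0, -0.0, 90.0]
force: [1.0, -0.0, -0.7]
finger_gap: 0.0881
grip_force: 0.0
```

Request:
drive_tool(deltas="165 73 130 0 0 0 -1;165 73 130 0 0 0 -1;165 73 130 0 0 0 -1;165 73 130 0 0 0 -1;165 73 130 0 0 0 -1;165 73 130 0 0 0 -1;165 73 130 0 0 0 -1;165 73 130 0 0 0 -1;165 73 130 0 0 0 -1")

```text
time: 3.22
ee_pos: [0.5984, 0.3481, 0.2754]
orientation: [179.9, 0.1, 89.9]
force: [0.7, -0.9, 0.6]
finger_gap: 0.0882
grip_force: 0.0
```

```bash
python3 - <<'E'
from h import *
s=manip.state();print(s['ee_pos'],s['orientation'],s['joint_positions'])
E
```

```text
[0.59844101 0.34805788 0.27544699] [1.79947813e+02 6.29658938e-02 8.99293829e+01] [-23.42050663  54.45540923 -21.62129677  82.11667973  23.91249866
  47.98792616 -52.99402068]
```

Request:
drive_tool(deltas="1.5 0 30 0 0 0 -1;1.5 0 55 0 0 0 -1;1.5 0 76 0 0 0 -1;1.5 0 76 0 0 0 -1;1.5 0 76 0 0 0 1;1.5 0 76 0 0 0 1;1.5 0 76 0 0 0 1;1.5 0 76 0 0 0 1;1.5 0 76 0 0 0 1;1.5 0 76 0 0 0 1")

```text
time: 4.05
ee_pos: [0.5983, 0.351, 0.1996]
orientation: [179.9, -0.0, 90.0]
force: [0.6, -0.3, 0.6]
finger_gap: 0.0502
grip_force: 0.0
```

Request:
drive_tool(deltas="0 0 0 0 0 0 1;0 0 0 0 0 0 1;0 0 0 0 0 0 1;0 0 0 0 0 0 1;0 0 0 0 0 0 1;0 0 0 0 0 0 1")

```text
time: 4.55
ee_pos: [0.598, 0.3509, 0.1986]
orientation: [-180.0, 0.0, 90.0]
force: [0.5, 0.1, -0.3]
finger_gap: 0.0235
grip_force: 10.0
```

Request:
drive_tool(deltas="0 0 0 0 0 0 0;0 0 0 0 0 0 0;0 0 0 0 0 0 0;0 0 0 0 0 -0.12 0;0 0 0 0 0 -0.24 0;0 0 0 0 0 -0.36 0;0 0 0 0 0 -0.48 0;0 0 0 0 0 -0.6 0;0 0 0 0 0 -0.72 0;0 0 0 0 0 -0.785 0")

```text
time: 5.38
ee_pos: [0.5982, 0.3507, 0.1986]
orientation: [-180.0, 0.0, 135.3]
force: [-0.3, 0.0, 0.1]
finger_gap: 0.0442
grip_force: 0.0
```

Request:
drive_tool(deltas="0 0 0 0 0 -0.12 0;0 0 0 0 0 -0.24 0;0 0 0 0 0 -0.36 0;0 0 0 0 0 -0.48 0;0 0 0 0 0 -0.6 0;0 0 0 0 0 -0.72 0;0 0 0 0 0 -0.785 0;0 0 0 0 0 -0.785 0;0 0 0 0 0 -0.785 1;0 0 0 0 0 -0.785 1")

```text
time: 6.22
ee_pos: [0.5981, 0.3509, 0.1987]
orientation: [-180.0, 0.0, 179.9]
force: [-0.2, -0.5, -0.5]
finger_gap: 0.0328
grip_force: 0.0
```

Request:
drive_tool(deltas="0 0 0 0 0 0 1;0 0 0 0 0 0 1;0 0 0 0 0 0 1;0 0 0 0 0 0 1;0 0 0 0 0 0 1;0 0 0 0 0 0 1", grip_force=25)

```text
time: 6.72
ee_pos: [0.5981, 0.3511, 0.1988]
orientation: [180.0, 0.0, 180.0]
force: [0.4, 1.3, 0.3]
finger_gap: 0.0235
grip_force: 25.0
```

```bash
python3 - <<'E'
from h import *
for i in range(3):
    s=manip.state();print(s['time'],s['ee_pos'],s['orientation'],s['finger_gap'])
for n in("top","side"):
    p=imaging.read_camera(n); w=cloud(p); print(n)
    [print(x) for x in necks(w,[(.598,.35),(.453,.336),(.597,.236),(.5822,.1232),(.4397,.1159)])]
    cv2.imwrite(f"pics/{n}1.png",p["image"])
    x,y=np.nonzero(w[...,2]>.15)
    q=w[w[...,2]>.15]; q=q[(np.hypot(q[:,0]-.598,q[:,1]-.35)<.13)&(q[:,2]<.35)]; print(len(q),np.round(np.percentile(q,[2,50,98],axis=0),4) if len(q) else '')
E
```

```text
6.7167 [0.59805517 0.35110591 0.19879901] [1.79972475e+02 9.10459411e-03 1.79952503e+02] 0.02348047809542433
6.7167 [0.59805517 0.35110591 0.19879901] [1.79972475e+02 9.10459411e-03 1.79952503e+02] 0.02348047809542433
6.7167 [0.59805517 0.35110591 0.19879901] [1.79972475e+02 9.10459411e-03 1.79952503e+02] 0.02348047809542433
top
None
None
(array([0.5963, 0.2365]), 0.0173, array([0.5969, 0.2362]), array([0.5968, 0.2359], dtype=float32), 223, np.float64(0.0498))
(array([0.582, 0.123]), 0.0168, array([0.5825, 0.1234]), array([0.5823, 0.1231], dtype=float32), 214, np.float64(0.0498))
(array([0.4397, 0.116 ]), 0.0169, array([0.4399, 0.1165]), array([0.4397, 0.1156], dtype=float32), 223, np.float64(0.0496))
277 [[0.5962 0.3031 0.1514]
 [0.6266 0.3134 0.1865]
 [0.6424 0.3425 0.3471]]
side
(array([0.5902, 0.3512]), 0.0282, array([0.5875, 0.3517]), array([0.5889, 0.3588], dtype=float32), 103, np.float64(0.0491))
(array([0.452, 0.34 ]), 0.0129, array([0.4512, 0.3396]), array([0.4507, 0.3403], dtype=float32), 194, np.float64(0.049))
(array([0.594, 0.24 ]), 0.0175, array([0.5921, 0.2435]), array([0.5888, 0.2445], dtype=float32), 142, np.float64(0.0489))
(array([0.58  , 0.1263]), 0.0181, array([0.579 , 0.1257]), array([0.5786, 0.1277], dtype=float32), 208, np.float64(0.0489))
(array([0.4358, 0.1188]), 0.0183, array([0.4366, 0.1189]), array([0.4364, 0.1208], dtype=float32), 235, np.float64(0.0492))
5751 [[0.5472 0.3265 0.1596]
 [0.5732 0.3782 0.2714]
 [0.6268 0.3949 0.348 ]]
```

Request:
drive_tool(deltas="0 0 0 0 0 0 0;0 0 0 0 0 0 0;0 0 0 0 0 0 0;0 0 -40 0 0 0 0;0 0 -80 0 0 0 0;40 0 -80 0 0 0 0;80 0 -80 0 0 0 0;120 0 -80 0 0 0 0;160 0 -80 0 0 0 0;200 0 -80 0 0 0 0")

```text
time: 7.65
ee_pos: [0.3965, 0.3502, 0.279]
orientation: [180.0, -0.0, 179.9]
force: [0.2, 0.8, -0.1]
finger_gap: 0.0439
grip_force: 0.0
```

```bash
python3 - <<'E'
from h import *
for n in("top","side"):
    p=imaging.read_camera(n); w=cloud(p); print(n)
    [print(x) for x in necks(w,[(.598,.35),(.597,.236)])]
E
```

```text
top
(array([0.5987, 0.3497]), 0.0122, array([0.5986, 0.3494]), array([0.5986, 0.3493], dtype=float32), 117, np.float64(0.0495))
(array([0.597 , 0.2366]), 0.0171, array([0.5968, 0.2364]), array([0.5966, 0.236 ], dtype=float32), 222, np.float64(0.0498))
side
(array([0.5959, 0.3528]), 0.0127, array([0.5964, 0.3533]), array([0.596 , 0.3539], dtype=float32), 182, np.float64(0.0492))
(array([0.5929, 0.2396]), 0.0179, array([0.5942, 0.24  ]), array([0.5936, 0.2408], dtype=float32), 270, np.float64(0.0493))
```

Request:
drive_tool(deltas="-40 0 0 0 0 0 0;-80 0 0 0 0 0 0;-120 0 0 0 0 0 0;-160 0 0 0 0 0 0;-200 0 0 0 0 0 0;-200 0 0 0 0 0 0;-200 0 40 0 0 0 0;-200 0 79 0 0 0 0;-200 0 79 0 0 0 0;-200 0 79 0 0 0 0")

```text
time: 8.58
ee_pos: [0.5976, 0.3499, 0.1978]
orientation: [-179.8, -0.2, 179.9]
force: [0.9, 0.6, 0.7]
finger_gap: 0.0441
grip_force: 0.0
```

Request:
drive_tool(deltas="0 0 0 0 0 0 1;0 0 0 0 0 0 1;0 0 0 0 0 0 1;0 0 0 0 0 0 1;0 0 0 0 0 0 1;0 0 0 0 0 0 1;0 0 -40 0 0 0 1;0 0 -80 0 0 0 1;0 0 -80 0 0 0 1", grip_force=25)

```text
time: 9.33
ee_pos: [0.5995, 0.3536, 0.2884]
orientation: [179.4, 0.5, 179.9]
force: [0.5, 1.7, -0.7]
finger_gap: 0.0236
grip_force: 24.6
```

Request:
drive_tool(deltas="11 -40 0 0 0 0 1;22 -80 0 0 0 0 1;33 -119 0 0 0 0 1;44 -158 0 0 0 0 1;55 -198 0 0 0 0 1;66 -237 0 0 0 0 1;77 -277 0 0 0 0 1;88 -316 0 0 0 0 1;99 -356 0 0 0 0 1;109.6 -395 0 0 0 0 1")

```text
time: 10.17
ee_pos: [0.4875, -0.0457, 0.2803]
orientation: [-180.0, 0.1, 180.0]
force: [1.5, -0.6, -1.3]
finger_gap: 0.023
grip_force: 24.8
```

Request:
drive_tool(deltas="0 0 0 0 0 0 1;0 0 0 0 0 0 1;0 0 0 0 0 0 1;0 0 8 0 0 0 1;0 0 16 0 0 0 1;0 0 24 0 0 0 1;0 0 24 0 0 0 1;0 0 24 0 0 0 1;0 0 24 0 0 0 1;0 0 24 0 0 0 1")

```text
time: 11.0
ee_pos: [0.4883, -0.0437, 0.2558]
orientation: [180.0, 0.0, 180.0]
force: [0.4, -0.4, -1.5]
finger_gap: 0.0235
grip_force: 24.8
```

```bash
python3 - <<'E'
from h import *
s=manip.state();print(s['time'],s['ee_pos'],s['orientation'],s['finger_gap'],s['force'],s['joint_positions'])
p=imaging.read_camera("side"); cv2.imwrite("pics/s2.png",cv2.resize(p["image"][140:320,230:430],None,fx=3,fy=3))
E
```

```text
11.0 [ 0.48828506 -0.04374947  0.25580858] [1.79993842e+02 1.72020073e-02 1.79978603e+02] 0.023490501471961914 [ 0.36107763 -0.37394345 -1.45790693] [ 23.31726696  49.39313996 -39.53923901 118.63436603  58.99542989
  34.3180811   31.09830983]
```

View pics/s2.png

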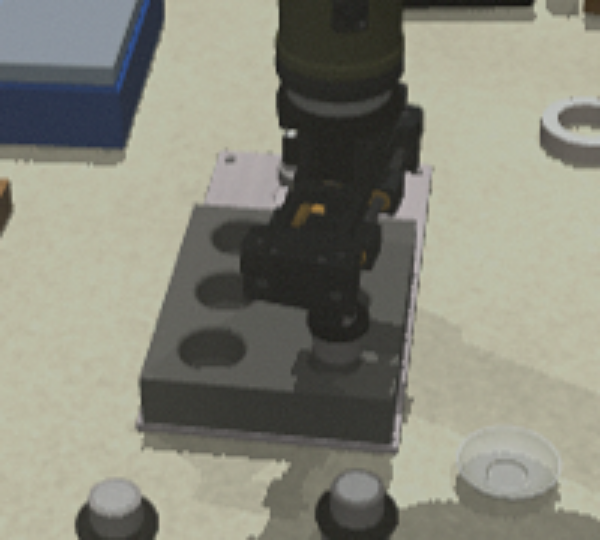

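The barrel at crop (338,345) hangs right over narrow bore 3. Lowering it now and watching the force.

Request:
drive_tool(deltas="0 0 4 0 0 0 1;0 0 7 0 0 0 1;0 0 9 0 0 0 1;0 0 11 0 0 0 1;0 0 13 0 0 0 1;0 0 15 0 0 0 1;0 0 17 0 0 0 1;0 0 17 0 0 0 1")

```text
time: 11.72
ee_pos: [0.4885, -0.0432, 0.2385]
orientation: [179.9, 0.0, -180.0]
force: [1.5, 4.6, -1.7]
finger_gap: 0.0233
grip_force: 24.7
```

Request:
drive_tool(deltas="0 0.7 3 0 0 0 1;0 0.7 6 0 0 0 1;0 0.7 9 0 0 0 1;0 0.7 12 0 0 0 1;0 0.7 15 0 0 0 1;0 0.7 16.5 0 0 0 1;0 0.7 16.5 0 0 0 1;0 0.7 16.5 0 0 0 1")

```text
time: 12.38
ee_pos: [0.4889, -0.0434, 0.2241]
orientation: [-179.9, 0.2, 180.0]
force: [0.3, 1.4, 22.7]
finger_gap: 0.0229
grip_force: 25.0
```

Request:
drive_tool(deltas="0 0 -1.5 0 0 0 0;0 0 -1.5 0 0 0 0;0 0 -1.5 0 0 0 0;0 0 -20 0 0 0 0;0 0 -50 0 0 0 0;0 0 -75 0 0 0 0;7 40 -75 0 0 0 0;14 80 -75 0 0 0 0;21 120 -75 0 0 0 0;24 160 -75 0 0 0 0")

```text
time: 13.22
ee_pos: [0.463, 0.1166, 0.2966]
orientation: [-179.8, -0.1, 179.8]
force: [0.5, -0.4, -0.2]
finger_gap: 0.0439
grip_force: 0.0
```

Request:
drive_tool(deltas="3 40 0 0 0 0 0;6 80 0 0 0 0 0;9 120 0 0 0 0 0;10 160 0 0 0 0 0;11.6 190 0 0 0 0 0;11.6 221 0 0 0 0 0;11.6 221 0 0 0 0 0")

```text
time: 13.8
ee_pos: [0.4512, 0.3437, 0.2972]
orientation: [179.7, -0.1, -179.7]
force: [-0.3, 1.8, 0.4]
finger_gap: 0.0442
grip_force: 0.0
```

```bash
python3 - <<'E'
from h import *
s=manip.state();print(s['time'],s['ee_pos'],s['orientation'],s['finger_gap'],s['force'])
p=imaging.read_camera("top");w=cloud(p); cv2.imwrite("pics/t3.png",cv2.resize(p["image"][185:345,120:440],None,fx=2.5,fy=2.5))
[print(x) for x in necks(w,[(.489,-.045)],z0=.065,z1=.085)]
[print(x) for x in necks(w,[(.597,.236),(.582,.123),(.44,.116)])]
E
```

```text
13.8 [0.45115502 0.34369887 0.29716857] [ 1.79666741e+02 -5.54329959e-02 -1.79713594e+02] 0.04418712623428238 [-0.30994419  1.83682735  0.44170201]
(array([ 0.4886, -0.0455]), 0.0117, array([ 0.4891, -0.0461]), array([ 0.4888, -0.0455], dtype=float32), 112, np.float64(0.074))
(array([0.5967, 0.2366]), 0.0171, array([0.5965, 0.2365]), array([0.5967, 0.2358], dtype=float32), 224, np.float64(0.0498))
(array([0.5823, 0.123 ]), 0.0169, array([0.5824, 0.1229]), array([0.5821, 0.1228], dtype=float32), 218, np.float64(0.05))
(array([0.4418, 0.0882]), 0.0063, array([0.4417, 0.0871]), array([0.4411, 0.0877], dtype=float32), 9, np.float64(0.0501))
```

Request:
drive_tool(deltas="0 0 0 0 0 0 0;0 0 35 0 0 0 0;0 0 70 0 0 0 0;0 0 97 0 0 0 0;0 0 97 0 0 0 0;0 0 97 0 0 0 0;0 0 97 0 0 0 1;0 0 97 0 0 0 1;0 0 97 0 0 0 1;0 0 97 0 0 0 1")

```text
time: 14.68
ee_pos: [0.4532, 0.3373, 0.2007]
orientation: [-180.0, 0.0, 179.9]
force: [0.5, 0.3, 1.2]
finger_gap: 0.0232
grip_force: 25.0
```

Request:
drive_tool(deltas="0 0 0 0 0 0 1;0 0 0 0 0 0 1;0 0 0 0 0 0 1;0 0 0 0 0 0 1")

```text
time: 15.02
ee_pos: [0.4531, 0.3375, 0.2005]
orientation: [-180.0, 0.0, 179.9]
force: [1.0, -2.2, 4.5]
finger_gap: 0.0235
grip_force: 25.0
```

Request:
drive_tool(deltas="0 0 -35 0 0 0 1;0 0 -70 0 0 0 1;0 0 -80 0 0 0 1;-4 -40 -80 0 0 0 1;-8 -80 -80 0 0 0 1;-12 -120 -80 0 0 0 1;-16 -160 -80 0 0 0 1;-20 -200 -80 0 0 0 1;-24 -240 -80 0 0 0 1;-28 -280 -80 0 0 0 1")

```text
time: 15.85
ee_pos: [0.4803, 0.0558, 0.2797]
orientation: [180.0, -0.0, 180.0]
force: [0.3, -0.6, -0.7]
finger_gap: 0.0232
grip_force: 25.0
```

Request:
drive_tool(deltas="-4 -40 0 0 0 0 1;-8 -80 0 0 0 0 1;-12 -120 0 0 0 0 1;-18 -155 0 0 0 0 1;-18 -166 0 0 0 0 1;-18 -166 0 0 0 0 1;-18 -166 10 0 0 0 1;-18 -166 20 0 0 0 1;-18 -166 25 0 0 0 1;-18 -166 25 0 0 0 1")

```text
time: 16.68
ee_pos: [0.498, -0.1066, 0.2537]
orientation: [179.9, -0.2, -179.8]
force: [-0.4, 0.2, -1.7]
finger_gap: 0.0232
grip_force: 24.9
```

Request:
drive_tool(deltas="0 0 0 0 0 0 1;0 0 0 0 0 0 1;0 0 3 0 0 0 1;0 0 6 0 0 0 1;0 0 9 0 0 0 1;0 0 11 0 0 0 1;0 0 13 0 0 0 1;0 0 15 0 0 0 1;0 0 15 0 0 0 1")

```text
time: 17.43
ee_pos: [0.4985, -0.1087, 0.2399]
orientation: [-180.0, -0.0, 179.9]
force: [1.0, -1.4, -2.3]
finger_gap: 0.0232
grip_force: 24.9
```

Request:
drive_tool(deltas="0 0 3 0 0 0 1;0 0 6 0 0 0 1;0 0 9 0 0 0 1;0 0 12 0 0 0 1;0 0 14 0 0 0 1;0 0 16 0 0 0 1;0 0 16 0 0 0 1;0 0 16 0 0 0 1")

```text
time: 18.1
ee_pos: [0.4986, -0.1083, 0.2243]
orientation: [-180.0, 0.0, 180.0]
force: [1.3, -2.1, 0.1]
finger_gap: 0.0234
grip_force: 25.0
```

Request:
drive_tool(deltas="0 0 2 0 0 0 1;0 0 2 0 0 0 1;0 0 0 0 0 0 -0.1;0 0 0 0 0 0 -0.1;0 0 0 0 0 0 -0.1;0 0 -20 0 0 0 -0.1;0 0 -50 0 0 0 -0.1;0 0 -80 0 0 0 -0.3;-10 38 -80 0 0 0 -0.3;-21 76 -80 0 0 0 -0.3")

```text
time: 18.93
ee_pos: [0.5197, -0.0346, 0.305]
orientation: [-179.9, 0.1, 179.5]
force: [0.8, 1.5, 0.2]
finger_gap: 0.057
grip_force: 0.0
```

Request:
drive_tool(deltas="-11 38 0 0 0 0 -0.3;-22 76 0 0 0 0 -0.3;-33 114 0 0 0 0 -0.3;-44 152 0 0 0 0 -0.3;-55 190 0 0 0 0 -0.3;-66 228 0 0 0 0 -0.3;-76.6 269 0 0 0 0 -0.3;-76.6 269 0 0 0 0 -0.3;-76.6 269 0 0 0 0 -0.3")

```text
time: 19.68
ee_pos: [0.5953, 0.2404, 0.3037]
orientation: [179.8, -0.1, -179.8]
force: [-0.1, -0.7, -0.3]
finger_gap: 0.0572
grip_force: 0.0
```

```bash
python3 - <<'E'
from h import *
s=manip.state();print(s['time'],s['ee_pos'],s['orientation'],s['finger_gap'],s['force'])
for n in("top","side"):
    p=imaging.read_camera(n);w=cloud(p); cv2.imwrite(f"pics/{n}4.png",p["image"])
    print(n);[print(x) for x in necks(w,[(.489,-.045),(.499,-.11)],z0=.065,z1=.085)]
    [print(x) for x in necks(w,[(.597,.236),(.582,.123),(.44,.116)],r=.04)]
    for d in boxes_of(p,"wide_objective1")[:5]: 
        c,r=np.array(d["position"])*[640,480]; print(d["score"],c,r,w[int(r),int(c)])
E
```

```text
19.6833 [0.59531206 0.24035102 0.30370025] [ 1.79834852e+02 -6.13727001e-02 -1.79755571e+02] 0.05719895604981465 [-0.074423   -0.66350601 -0.27430679]
top
(array([ 0.4885, -0.0456]), 0.0117, array([ 0.4892, -0.0461]), array([ 0.4887, -0.0456], dtype=float32), 112, np.float64(0.0736))
(array([ 0.4989, -0.1098]), 0.0118, array([ 0.4986, -0.1091]), array([ 0.499 , -0.1095], dtype=float32), 113, np.float64(0.0736))
None
(array([0.582 , 0.1234]), 0.0171, array([0.5824, 0.123 ]), array([0.5823, 0.1231], dtype=float32), 215, np.float64(0.0498))
None
0.55 253.184 231.88799999999998 [0.58133918 0.1164255  0.04934323]
side
(array([ 0.4846, -0.0419]), 0.0139, array([ 0.4854, -0.0413]), array([ 0.4851, -0.0399], dtype=float32), 105, np.float64(0.0724))
(array([ 0.4948, -0.1073]), 0.014, array([ 0.4963, -0.1067]), array([ 0.4951, -0.1041], dtype=float32), 92, np.float64(0.0724))
(array([0.5937, 0.2384]), 0.0182, array([0.5945, 0.239 ]), array([0.5936, 0.2407], dtype=float32), 272, np.float64(0.0491))
(array([0.5789, 0.1263]), 0.0185, array([0.5796, 0.1263]), array([0.5788, 0.1278], dtype=float32), 215, np.float64(0.049))
(array([0.4397, 0.0802]), 0.0155, array([0.4403, 0.0842]), array([0.4394, 0.0849], dtype=float32), 109, np.float64(0.0485))
0.81 236.224 359.52 [0.5883712  0.2530557  0.03973307]
0.76 349.504 309.312 [0.43490354 0.09122971 0.04685085]
0.66 265.91999999999996 313.584 [0.57978773 0.14119984 0.04298961]
```

Request:
drive_tool(deltas="0 0 0 0 0 0 -0.3;0 0 35 0 0 0 -0.3;0 0 70 0 0 0 -0.3;0 0 105 0 0 0 -0.3;0 0 105 0 0 0 -0.3;0 0 105 0 0 0 -0.3;0 0 105 0 0 0 1;0 0 105 0 0 0 1;0 0 105 0 0 0 1;0 0 105 0 0 0 1", grip_force=30)

```text
time: 20.72
ee_pos: [0.5969, 0.2366, 0.2008]
orientation: [180.0, 0.1, 179.9]
force: [0.2, 1.1, 3.9]
finger_gap: 0.0334
grip_force: 30.1
```

Request:
drive_tool(deltas="0 0 0 0 0 0 1;0 0 0 0 0 0 1;0 0 0 0 0 0 1;0 0 0 0 0 0 1")

```text
time: 21.05
ee_pos: [0.5969, 0.2367, 0.2007]
orientation: [180.0, 0.1, 179.9]
force: [-0.7, -1.3, 7.4]
finger_gap: 0.0332
grip_force: 30.0
```

Request:
drive_tool(deltas="0 0 -35 0 0 0 1;0 0 -70 0 0 0 1;0 0 -80 0 0 0 1;4 -40 -80 0 0 0 1;8 -80 -80 0 0 0 1;12 -120 -80 0 0 0 1;16 -160 -80 0 0 0 1;20 -200 -80 0 0 0 1;24.6 -240 -80 0 0 0 1;24.6 -267 -80 0 0 0 1")

```text
time: 21.88
ee_pos: [0.5699, -0.0356, 0.2779]
orientation: [-179.7, -0.2, 179.7]
force: [-0.1, 0.2, -3.5]
finger_gap: 0.0329
grip_force: 30.0
```

Request:
drive_tool(deltas="0 0 0 0 0 0 1;0 0 0 0 0 0 1;0 0 10 0 0 0 1;0 0 20 0 0 0 1;0 0 25 0 0 0 1;0 0 25 0 0 0 1;0 0 25 0 0 0 1;0 0 28 0 0 0 1;0 0 31 0 0 0 1;0 0 31 0 0 0 1")

```text
time: 22.72
ee_pos: [0.5715, -0.0304, 0.2478]
orientation: [-180.0, -0.0, 180.0]
force: [-0.4, -0.6, -2.9]
finger_gap: 0.0333
grip_force: 30.0
```

Request:
drive_tool(deltas="0 0 3 0 0 0 1;0 0 5 0 0 0 1;0 0 7 0 0 0 1;0 0 9 0 0 0 1;0 0 9 0 0 0 1;0 0 9 0 0 0 1")

```text
time: 23.22
ee_pos: [0.5716, -0.0305, 0.2391]
orientation: [-180.0, 0.0, 179.9]
force: [0.1, 0.5, -3.1]
finger_gap: 0.0332
grip_force: 30.0
```

Request:
drive_tool(deltas="0 0 3 0 0 0 1;0 0 6 0 0 0 1;0 0 9 0 0 0 1;0 0 12 0 0 0 1;0 0 14 0 0 0 1;0 0 16 0 0 0 1;0 0 16 0 0 0 1;0 0 16 0 0 0 1")

```text
time: 23.88
ee_pos: [0.5717, -0.0303, 0.2247]
orientation: [-179.9, 0.1, 180.0]
force: [-1.3, -1.7, 10.4]
finger_gap: 0.0332
grip_force: 30.0
```

Request:
drive_tool(deltas="0 0 0 0 0 0 -0.1;0 0 0 0 0 0 -0.1;0 0 0 0 0 0 -0.1;0 0 -20 0 0 0 -0.1;0 0 -50 0 0 0 -0.1;0 0 -80 0 0 0 -0.3;-3 38 -80 0 0 0 -0.3;-6 76 -80 0 0 0 -0.3;-10 115 -80 0 0 0 -0.3;-10 155 -80 0 0 0 -0.3")

```text
time: 24.72
ee_pos: [0.5821, 0.1256, 0.3032]
orientation: [-180.0, 0.0, 179.8]
force: [1.1, 0.1, 0.2]
finger_gap: 0.0575
grip_force: 0.0
```

```bash
python3 - <<'E'
from h import *
s=manip.state();print(s['time'],s['ee_pos'],s['orientation'],s['finger_gap'],s['force'])
for n in("top","side"):
    p=imaging.read_camera(n);w=cloud(p); cv2.imwrite(f"pics/{n}5.png",p["image"])
    print(n);[print(x) for x in necks(w,[(.5722,-.032)],z0=.065,z1=.085)]
    [print(x) for x in necks(w,[(.582,.123),(.44,.084)],r=.04)]
E
```

```text
24.7167 [0.582118   0.12563307 0.30319956] [-1.79999140e+02  3.21128761e-02  1.79844551e+02] 0.0575492735450723 [1.06521583 0.07885808 0.15600954]
top
(array([ 0.5712, -0.0324]), 0.0168, array([ 0.5709, -0.0319]), array([ 0.5712, -0.0322], dtype=float32), 227, np.float64(0.0739))
None
None
side
(array([ 0.5688, -0.0294]), 0.0194, array([ 0.5685, -0.0289]), array([ 0.5674, -0.0268], dtype=float32), 174, np.float64(0.0728))
(array([0.5787, 0.1262]), 0.0181, array([0.5795, 0.1266]), array([0.5788, 0.1277], dtype=float32), 210, np.float64(0.0491))
(array([0.439 , 0.0757]), 0.0176, array([0.4391, 0.0758]), array([0.4388, 0.0776], dtype=float32), 214, np.float64(0.049))
```

Request:
drive_tool(deltas="0 0 0 0 0 0 -0.3;0 0 35 0 0 0 -0.3;0 0 70 0 0 0 -0.3;0 0 103 0 0 0 -0.3;0 0 103 0 0 0 -0.3;0 0 103 0 0 0 -0.3;0 0 103 0 0 0 1;0 0 103 0 0 0 1;0 0 103 0 0 0 1;0 0 103 0 0 0 1")

```text
time: 25.65
ee_pos: [0.5822, 0.1243, 0.2016]
orientation: [180.0, 0.1, 179.9]
force: [0.1, -0.7, 5.2]
finger_gap: 0.0333
grip_force: 30.1
```

Request:
drive_tool(deltas="0 0 0 0 0 0 1;0 0 0 0 0 0 1;0 0 0 0 0 0 1;0 0 0 0 0 0 1")

```text
time: 25.98
ee_pos: [0.5822, 0.1245, 0.2016]
orientation: [-180.0, 0.1, 179.9]
force: [-0.3, -1.4, 7.5]
finger_gap: 0.0333
grip_force: 30.0
```

Request:
drive_tool(deltas="0 0 -35 0 0 0 1;0 0 -70 0 0 0 1;0 0 -80 0 0 0 1;0 -40 -80 0 0 0 1;0 -80 -80 0 0 0 1;0 -120 -80 0 0 0 1;0 -160 -80 0 0 0 1;0 -200 -80 0 0 0 1;0 -219.5 -80 0 0 0 1;0 -219.5 -80 0 0 0 1")

```text
time: 26.82
ee_pos: [0.5805, -0.1028, 0.2784]
orientation: [-179.6, -0.2, 179.4]
force: [-0.3, -0.1, -1.9]
finger_gap: 0.0329
grip_force: 30.0
```

Request:
drive_tool(deltas="0 0 0 0 0 0 1;0 0 10 0 0 0 1;0 0 20 0 0 0 1;0 0 25 0 0 0 1;0 0 25 0 0 0 1;0 0 28 0 0 0 1;0 0 31 0 0 0 1;0 0 34 0 0 0 1;0 0 36 0 0 0 1;0 0 36 0 0 0 1")

```text
time: 27.65
ee_pos: [0.5818, -0.0951, 0.2441]
orientation: [-180.0, 0.1, 179.9]
force: [1.2, -0.9, -1.8]
finger_gap: 0.0333
grip_force: 30.0
```

Request:
drive_tool(deltas="0 0 2 0 0 0 1;0 0 4 0 0 0 1;0 0 4 0 0 0 1;0 0 4 0 0 0 1")

```text
time: 27.98
ee_pos: [0.5817, -0.0951, 0.2401]
orientation: [-180.0, 0.0, 179.9]
force: [1.9, -1.2, -3.9]
finger_gap: 0.0333
grip_force: 30.0
```

Request:
drive_tool(deltas="0 0 3 0 0 0 1;0 0 6 0 0 0 1;0 0 9 0 0 0 1;0 0 12 0 0 0 1;0 0 14 0 0 0 1;0 0 16.5 0 0 0 1;0 0 16.5 0 0 0 1;0 0 16.5 0 0 0 1")

```text
time: 28.65
ee_pos: [0.5821, -0.0949, 0.2256]
orientation: [-179.9, 0.1, 179.9]
force: [0.5, -4.1, 12.7]
finger_gap: 0.0332
grip_force: 30.0
```

Request:
drive_tool(deltas="0 0 0 0 0 0 -0.1;0 0 0 0 0 0 -0.1;0 0 0 0 0 0 -0.1;0 0 -20 0 0 0 -0.1;0 0 -50 0 0 0 -0.1;0 0 -80 0 0 0 -0.3;0 0 -80 0 0 0 -0.3")

```text
time: 29.23
ee_pos: [0.5827, -0.0936, 0.3082]
orientation: [179.9, 0.4, 180.0]
force: [1.0, -0.3, 0.2]
finger_gap: 0.057
grip_force: 0.0
```

```bash
python3 - <<'E'
from h import *
s=manip.state();print(s['time'],s['ee_pos'],s['orientation'],s['finger_gap'],s['force'])
for n in("top","side"):
    p=imaging.read_camera(n);w=cloud(p); cv2.imwrite(f"pics/{n}6.png",p["image"])
    print(n);[print(x) for x in necks(w,[(.5722,-.032),(.582,-.097)],z0=.065,z1=.085)]
    [print(x) for x in necks(w,[(.44,.078)],r=.04)]
E
```

```text
29.2333 [ 0.58271852 -0.09363552  0.30824297] [179.92197564   0.382647   179.98946572] 0.05699929064853111 [ 0.96445539 -0.29525785  0.22849923]
top
(array([ 0.571, -0.032]), 0.016, array([ 0.571, -0.03 ]), array([ 0.5688, -0.031 ], dtype=float32), 32, np.float64(0.0738))
None
(array([0.4419, 0.0726]), 0.0169, array([0.4416, 0.0721]), array([0.4422, 0.0726], dtype=float32), 223, np.float64(0.0498))
side
(array([ 0.5678, -0.0291]), 0.0185, array([ 0.5686, -0.0286]), array([ 0.5674, -0.0266], dtype=float32), 177, np.float64(0.0725))
(array([ 0.5784, -0.0952]), 0.019, array([ 0.5784, -0.0936]), array([ 0.5776, -0.0914], dtype=float32), 164, np.float64(0.0721))
(array([0.44  , 0.0752]), 0.0184, array([0.4393, 0.0759]), array([0.4389, 0.0777], dtype=float32), 216, np.float64(0.049))
```

View pics/side6.png

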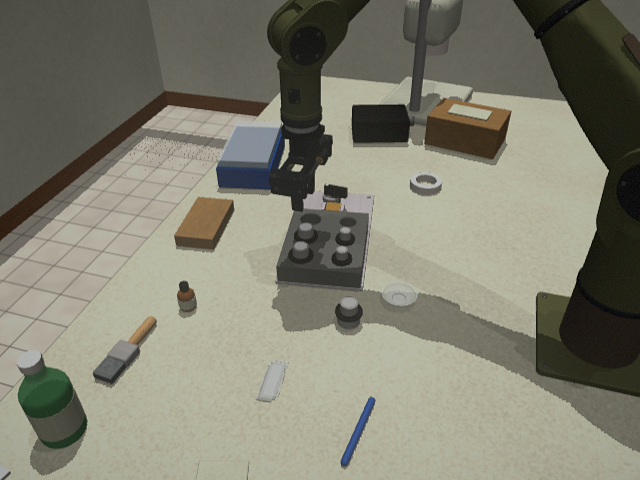

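All four objectives placed so far are seated. The knocked wide one stands at (349,310) in the side view, about (0.4415, 0.074). Fetching it now.

Request:
drive_tool(deltas="28 34 0 0 0 0 -0.3;56 68 0 0 0 0 -0.3;84 102 0 0 0 0 -0.3;112 136 0 0 0 0 -0.3;140.4 169 0 0 0 0 -0.3;140.4 169 0 0 0 0 -0.3;140.4 169 0 0 0 0 -0.3;140.4 169 35 0 0 0 -0.3;140.4 169 70 0 0 0 -0.3;140.4 169 70 0 0 0 -0.3")

```text
time: 30.17
ee_pos: [0.4403, 0.0723, 0.2289]
orientation: [-179.7, -0.5, 179.9]
force: [0.4, -0.7, -0.0]
finger_gap: 0.0574
grip_force: 0.0
```

Request:
drive_tool(deltas="0 0 0 0 0 0 -0.3;0 0 0 0 0 0 -0.3")

```text
time: 30.33
ee_pos: [0.4414, 0.0739, 0.2341]
orientation: [-180.0, -0.0, 179.9]
force: [-0.1, 0.1, -0.3]
finger_gap: 0.0574
grip_force: 0.0
```

Request:
drive_tool(deltas="0 0 20 0 0 0 -0.3;0 0 34 0 0 0 -0.3;0 0 34 0 0 0 -0.3;0 0 34 0 0 0 1;0 0 34 0 0 0 1;0 0 34 0 0 0 1;0 0 34 0 0 0 1;0 0 34 0 0 0 1;0 0 34 0 0 0 1;0 0 34 0 0 0 1")

```text
time: 31.17
ee_pos: [0.4416, 0.0745, 0.2006]
orientation: [180.0, 0.1, 180.0]
force: [0.6, -0.5, 7.5]
finger_gap: 0.0333
grip_force: 30.0
```

Request:
drive_tool(deltas="0 0 -38 0 0 0 1;0 0 -76 0 0 0 1;0 0 -110 0 0 0 1;-21 -33 -110 0 0 0 1;-42 -66 -110 0 0 0 1;-63 -99 -110 0 0 0 1;-84 -132 -110 0 0 0 1;-105 -165 -110 0 0 0 1;-126 -198 -110 0 0 0 1;-150.8 -234.7 -110 0 0 0 1")

```text
time: 32.0
ee_pos: [0.59, -0.1605, 0.3094]
orientation: [180.0, -0.2, 180.0]
force: [1.2, 1.2, -2.2]
finger_gap: 0.0332
grip_force: 30.0
```

Request:
drive_tool(deltas="0 0 0 0 0 0 1;0 0 0 0 0 0 1;0 0 20 0 0 0 1;0 0 40 0 0 0 1;0 0 53 0 0 0 1;0 0 53 0 0 0 1;0 0 53 0 0 0 1;0 0 53 0 0 0 1")

```text
time: 32.67
ee_pos: [0.5907, -0.1577, 0.2576]
orientation: [180.0, 0.1, -180.0]
force: [-0.3, 0.1, -3.1]
finger_gap: 0.0331
grip_force: 30.0
```

Request:
drive_tool(deltas="0 0 3 0 0 0 1;0 0 6 0 0 0 1;0 0 9 0 0 0 1;0 0 11 0 0 0 1;0 0 13 0 0 0 1;0 0 15 0 0 0 1;0 0 17 0 0 0 1;0 0 17 0 0 0 1;0 0 17 0 0 0 1")

```text
time: 33.42
ee_pos: [0.5912, -0.1598, 0.2398]
orientation: [-179.9, 0.1, 179.9]
force: [3.1, -3.9, -1.6]
finger_gap: 0.0335
grip_force: 30.0
```

Request:
drive_tool(deltas="-0.8 -0.6 3 0 0 0 1;-0.8 -0.6 6 0 0 0 1;-0.8 -0.6 9 0 0 0 1;-0.8 -0.6 12 0 0 0 1;-0.8 -0.6 14 0 0 0 1;-0.8 -0.6 16.5 0 0 0 1;-0.8 -0.6 16.5 0 0 0 1;-0.8 -0.6 16.5 0 0 0 1")

```text
time: 34.08
ee_pos: [0.5919, -0.1598, 0.2246]
orientation: [-179.9, 0.1, 179.9]
force: [0.5, -4.6, 9.9]
finger_gap: 0.0336
grip_force: 30.0
```

Request:
drive_tool(deltas="0 0 0 0 0 0 -0.1;0 0 0 0 0 0 -0.1;0 0 0 0 0 0 -0.1;0 0 -20 0 0 0 -0.1;0 0 -50 0 0 0 -0.1;0 0 -85 0 0 0 -0.1;0 0 -120 0 0 0 0;0 0 -120 0 0 0 0")

```text
time: 34.75
ee_pos: [0.5931, -0.1573, 0.3493]
orientation: [179.9, 0.6, -180.0]
force: [0.6, 1.5, 0.6]
finger_gap: 0.0438
grip_force: 0.0
```

Request:
drive_tool(deltas="0 -20 0 0 0 0.12 0;5 -40 0 0 0 0.24 0;10 -60 0 0 0 0.36 0;15 -80 0 0 0 0.48 0;20 -100 0 0 0 0.6 0;22.4 -125 0 0 0 0.72 0;22.4 -125 0 0 0 0.84 0;22.4 -125 0 0 0 0.96 0;22.4 -125 0 0 0 1.08 0;22.4 -125 0 0 0 1.2 0")

```text
time: 35.58
ee_pos: [0.5683, -0.2833, 0.3421]
orientation: [-180.0, -0.1, 110.9]
force: [1.2, 0.2, -0.8]
finger_gap: 0.044
grip_force: 0.0
```

Request:
drive_tool(deltas="0 0 0 0 0 0.12 0;0 0 0 0 0 0.24 0;0 0 0 0 0 0.36 0;0 0 0 0 0 0.48 0;0 0 0 0 0 0.6 0;0 0 0 0 0 0.72 0;0 0 0 0 0 0.84 0;0 0 0 0 0 0.96 0;0 0 0 0 0 1.08 0;0 0 0 0 0 1.2 0")

```text
time: 36.42
ee_pos: [0.5684, -0.283, 0.342]
orientation: [-179.9, 0.0, 42.2]
force: [0.6, -0.1, 0.2]
finger_gap: 0.0439
grip_force: 0.0
```

```bash
python3 - <<'E'
from h import *
s=manip.state();print(s['time'],s['ee_pos'],s['orientation'],s['finger_gap'],s['joint_positions'])
for n in("top","side"):
    p=imaging.read_camera(n);w=cloud(p); cv2.imwrite(f"pics/{n}7.png",p["image"])
    print(n);[print(x) for x in necks(w,[(.489,-.045),(.499,-.11),(.5722,-.032),(.582,-.097),(.5924,-.162)],z0=.065,z1=.085)]
w=np.load("top0.npz")["c"]; print("follower z",np.nanpercentile(w[232:248,418:436,2],[5,50,95]),"disc",np.nanpercentile(w[225:240,441:446,2],[5,50,95]))
E
```

```text
36.4167 [ 0.56844776 -0.28304574  0.34204809] [-1.79862947e+02  1.22577026e-02  4.21530028e+01] 0.043928658729131105 [ 27.66910499  44.49917849  -9.82703621  91.24866377   9.6304695
  45.21046081 -34.05328744]
top
(array([ 0.4885, -0.0455]), 0.0118, array([ 0.4891, -0.0461]), array([ 0.4887, -0.0455], dtype=float32), 112, np.float64(0.0739))
(array([ 0.4988, -0.11  ]), 0.0118, array([ 0.4985, -0.1092]), array([ 0.499 , -0.1095], dtype=float32), 114, np.float64(0.0736))
(array([ 0.5712, -0.0324]), 0.0168, array([ 0.5709, -0.032 ]), array([ 0.5713, -0.0322], dtype=float32), 227, np.float64(0.0741))
(array([ 0.5818, -0.0969]), 0.0167, array([ 0.5822, -0.0972]), array([ 0.5818, -0.0968], dtype=float32), 227, np.float64(0.0739))
(array([ 0.5926, -0.1617]), 0.0169, array([ 0.5918, -0.1617]), array([ 0.592 , -0.1615], dtype=float32), 231, np.float64(0.0738))
side
(array([ 0.4848, -0.0424]), 0.0133, array([ 0.4855, -0.0416]), array([ 0.4849, -0.0402], dtype=float32), 103, np.float64(0.0723))
(array([ 0.4963, -0.1082]), 0.0139, array([ 0.4961, -0.1086]), array([ 0.495 , -0.1048], dtype=float32), 90, np.float64(0.0721))
(array([ 0.568 , -0.0297]), 0.0185, array([ 0.5682, -0.029 ]), array([ 0.5674, -0.0266], dtype=float32), 177, np.float64(0.0728))
(array([ 0.579 , -0.0943]), 0.0187, array([ 0.5787, -0.0947]), array([ 0.5778, -0.0914], dtype=float32), 160, np.float64(0.0727))
(array([ 0.5896, -0.1586]), 0.0184, array([ 0.5891, -0.1586]), array([ 0.5881, -0.1561], dtype=float32), 140, np.float64(0.0725))
follower z [0.03158391 0.03462685 0.03752238] disc [0.02730728 0.0352498  0.03774039]
```

All five are seated at height 0.074. Turning to the bar's heading and lowering over the cam grip.

Request:
drive_tool(deltas="-0.3 2.1 0 0 0 0.12 0;-0.3 2.1 0 0 0 0.24 0;-0.3 2.1 0 0 0 0.36 0;-0.3 2.1 0 0 0 0.48 0;-0.3 2.1 0 0 0 0.6 0;-0.3 2.1 0 0 0 0.72 0;-0.3 2.1 25 0 0 0.753 0;-0.3 2.1 55 0 0 0.753 0;-0.3 2.1 70 0 0 0.753 0;-0.3 2.1 70 0 0 0.753 0")

```text
time: 37.35
ee_pos: [0.5683, -0.2843, 0.2689]
orientation: [-179.8, 0.4, -0.5]
force: [-0.4, 0.8, -0.0]
finger_gap: 0.0445
grip_force: 0.0
```

Request:
drive_tool(deltas="0 0 20 0 0 0 0;0 0 40 0 0 0 0;0 0 55 0 0 0 0;0 0 63 0 0 0 0;0 0 63 0 0 0 0;0 0 63 0 0 0 0", grip_force=20)

```text
time: 37.85
ee_pos: [0.5702, -0.2858, 0.2107]
orientation: [180.0, -0.0, -0.6]
force: [0.8, -0.3, 0.7]
finger_gap: 0.0438
grip_force: 0.0
```

Request:
drive_tool(deltas="0 0 0 0 0 0 1;0 0 0 0 0 0 1;0 0 0 0 0 0 1;0 0 0 0 0 0 1;0 0 0 0 0 0 1;0 0 0 0 0 0 1;0 0 0 0 0 0 1")

```text
time: 38.43
ee_pos: [0.5701, -0.2853, 0.2107]
orientation: [-180.0, -0.0, -0.7]
force: [-1.7, 2.1, 5.3]
finger_gap: 0.0118
grip_force: 20.0
```

Request:
drive_tool(deltas="0 0 0 0 0 -0.04 1;0 0 0 0 0 -0.1 1;0 0 0 0 0 -0.16 1;0 0 0 0 0 -0.22 1;0 0 0 0 0 -0.28 1;0 0 0 0 0 -0.34 1;0 0 0 0 0 -0.4 1")

```text
time: 39.02
ee_pos: [0.5701, -0.2848, 0.2107]
orientation: [-179.9, -0.0, 22.4]
force: [-1.2, 3.3, 5.0]
finger_gap: 0.0116
grip_force: 20.0
```

Request:
drive_tool(deltas="0 0 0 0 0 -0.08 1;0 0 0 0 0 -0.16 1;0 0 0 0 0 -0.24 1;0 0 0 0 0 -0.32 1;0 0 0 0 0 -0.4 1;0 0 0 0 0 -0.48 1;0 0 0 0 0 -0.56 1;0 0 0 0 0 -0.62 1;0 0 0 0 0 -0.67 1;0 0 0 0 0 -0.67 1")

```text
time: 39.85
ee_pos: [0.5696, -0.2841, 0.2106]
orientation: [-179.8, -0.1, 60.7]
force: [-2.6, 4.5, 6.8]
finger_gap: 0.0119
grip_force: 20.0
```

Request:
drive_tool(deltas="0 0 0 0 0 -0.08 1;0 0 0 0 0 -0.16 1;0 0 0 0 0 -0.24 1;0 0 0 0 0 -0.32 1;0 0 0 0 0 -0.4 1;0 0 0 0 0 -0.48 1;0 0 0 0 0 -0.56 1;0 0 0 0 0 -0.62 1;0 0 0 0 0 -0.67 1;0 0 0 0 0 -0.67 1")

```text
time: 40.68
ee_pos: [0.5688, -0.2839, 0.2106]
orientation: [-179.8, -0.2, 99.1]
force: [-5.0, 6.6, 9.5]
finger_gap: 0.0119
grip_force: 20.0
```

Request:
drive_tool(deltas="0 0 0 0 0 0 1;0 0 0 0 0 0 1;0 0 0 0 0 0 1")

```text
time: 40.93
ee_pos: [0.5688, -0.2839, 0.2106]
orientation: [-179.8, -0.2, 99.0]
force: [-5.9, 4.9, 9.6]
finger_gap: 0.0121
grip_force: 20.0
```

Yaw is 99°, which puts the cam at about 0. Opening, lifting clear and checking.

Request:
drive_tool(deltas="0 0 0 0 0 0 0;0 0 0 0 0 0 0;0 0 0 0 0 0 0;0 0 0 0 0 0 0;0 0 -25 0 0 0 0;0 0 -60 0 0 0 0;0 0 -100 0 0 0 0;0 40 -130 0 0 0 0;0 80 -130 0 0 0 0;0 120 -130 0 0 0 0")

```text
time: 41.77
ee_pos: [0.6862, -0.2689, 0.3441]
orientation: [179.7, 0.2, 98.9]
force: [1.8, -0.2, -0.6]
finger_gap: 0.0445
grip_force: 0.0
```

Request:
drive_tool(deltas="-40 0 0 0 0 0 0;-80 0 0 0 0 0 0;-80 0 0 0 0 0 0;-80 0 0 0 0 0 0")

```text
time: 42.1
ee_pos: [0.6965, -0.3507, 0.3389]
orientation: [-179.9, 0.1, 98.7]
force: [-0.2, 1.6, 0.2]
finger_gap: 0.0442
grip_force: 0.0
```

```bash
python3 - <<'E'
from h import *
s=manip.state();print(s['time'],s['ee_pos'],s['orientation'],s['finger_gap'],s['force'])
p=imaging.read_camera("top");w=cloud(p)
[print(x) for x in necks(w,[(.489,-.045),(.499,-.11),(.5722,-.032),(.582,-.097),(.5924,-.162)],z0=.065,z1=.085)]
m=(np.hypot(w[...,0]-.5697,w[...,1]+.287)<.04)&(w[...,2]>.055)&(w[...,2]<.07); b=cv2.minAreaRect(w[m][:,:2].astype(np.float32)); print(b,cv2.boxPoints(b).tolist())
cv2.imwrite("pics/t8.png",cv2.resize(p["image"][185:305,300:490],None,fx=4,fy=4,interpolation=2))
E
```

```text
42.1 [ 0.69646576 -0.35067777  0.33891502] [-1.79923600e+02  1.49196478e-01  9.86563140e+01] 0.04420446288880593 [-0.21445901  1.56930132  0.18525127]
(array([ 0.4887, -0.0455]), 0.0117, array([ 0.4892, -0.0461]), array([ 0.4887, -0.0456], dtype=float32), 113, np.float64(0.0744))
(array([ 0.499 , -0.1096]), 0.0119, array([ 0.4986, -0.1092]), array([ 0.499 , -0.1094], dtype=float32), 114, np.float64(0.0736))
(array([ 0.5713, -0.0324]), 0.0169, array([ 0.571, -0.032]), array([ 0.5713, -0.0322], dtype=float32), 228, np.float64(0.0739))
(array([ 0.5818, -0.0969]), 0.0168, array([ 0.5823, -0.0972]), array([ 0.5817, -0.0968], dtype=float32), 228, np.float64(0.0738))
(array([ 0.5926, -0.1619]), 0.017, array([ 0.5918, -0.1616]), array([ 0.592 , -0.1614], dtype=float32), 234, np.float64(0.0739))
((0.5698756575584412, -0.286927193403244), (0.01185475755482912, 0.05671503394842148), 7.1866350173950195) [[0.5604472756385803, -0.25953397154808044], [0.5675423741340637, -0.3158034384250641], [0.579304039478302, -0.3143204152584076], [0.5722089409828186, -0.25805094838142395]]
```

View pics/t8.png

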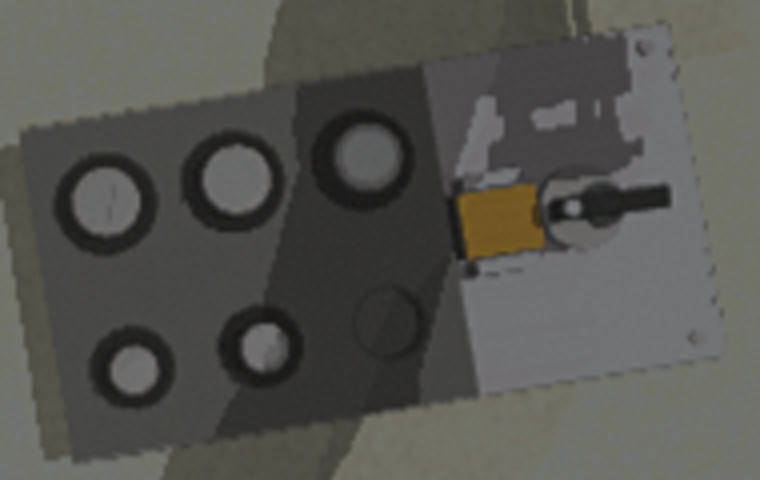

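The bar points at the follower with the dot end at crop (570,207), about 2° off square. The follower is pushed in, all five objectives are home, and the arm is clear.

```bash
python3 -c "
from station import manip
print(manip.sign_off())"
```

```text
the job is handed in; nothing more can be done
None
```

I handed the job in at about 42 s: all five objectives (two narrow, three wide) are home in bores of their own width, and the cam is about 2° off square on the pushed-in follower. The arm is clear and the bystanders weren't touched; the hand-in returned no verdict.

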